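# Set the catch box and tip the hot bar into it with the remote stick

## Robot

A 7-joint arm with a two-finger parallel gripper is mounted at the origin on a cart in front of the work surface, level with it; the furniture and walls round the work are solid. World frame = base frame: x ahead of the robot, y to its left, z up, the work surface at z = 0. Lengths are in mm, angles in rad, forces in N, time in s.
With the tool pointing down it reaches from about 400 to 875 mm from the base axis. Payload 4.4 kg.
Tool frame: the origin (TCP) lies between the finger pads; the fingertips stand ctrl.finger_overhang ahead of it and the grasp point (between the pads) lies 11 mm behind it (ctrl.finger_overhang is the distance from the TCP to the fingertips, in mm); z points along the fingers, y is the direction in which the jaws open and shut (so a half turn about z gives the same grasp; the last joint's range is limited). The gripper opens to 85 mm and grips with 20 to 120 N. Pads are 22 mm wide; open, the fingers measure 114 mm over their backs; the gripper's body (76 mm by 85 mm) begins 54 mm behind the grasp point. The pads swing forward as they close: fully open they stand 13 mm farther back than shut.
Start: joints at [1.164, 0.628, 0.038, 1.517, -0.027, 0.996, -0.02], TCP at [217.284, -612.622, 239.313] pointing down, gripper open.
Joint ranges: [-3.06, 3.06], [-0.37, 2.12], [-1.25, 1.32], [0.18, 2.47], [-1.1, 4.24], [0.23, 1.98], [-2.94, 2.94]. Speed limits (rad/s): [2.57, 2.57, 3.14, 3.14, 3.14, 3.14, 3.14].

## Interface

Orientations are given as [roll, pitch, yaw] about the fixed x, y, z axes, in that order (R = Rz(yaw) Ry(pitch) Rx(roll)).
In Python, from cell import ctrl gives the robot as it stands. The module is installed in compiled form; this text tells all that it offers.
- The arm moves only by the tool step_arm, never from a script. Its argument "deltas" is a list that holds one entry, the list of rows, each a list of 7 numbers: the opening, from 0 (shut) to 1 (fully open), then the shift along the world's x, y, z in mm, then the turn, a rotation vector about the world's x, y, z in rad. In form: [[[grip, tx, ty, tz, rx, ry, rz], ...]]. A call has 1 to 10 rows; each row shifts and turns the commanded pose from where the row before left it; what a row does not reach is not made up. A row lasts 1/12 s, in which the tool goes at most 41.7 mm and 7.16 degrees, less where a joint would pass 70% of its speed; a pose out of reach is approached as far as the arm can. A call is refused whole if a number of a shift passes 41.7 or a number of a turn 0.125, either way. A call with a gripper value outside its range is refused whole. The fingers move at their own pace and stop on an object; the grip force is fixed at half the most. Time passes only in rows, so rows that do not move let the fingers close. It gives the time, the measured TCP pose, the force and the opening at its end, in the units of the state.
- ctrl.read_state(): the state, without advancing time (a new reading comes with each control period).
- ctrl.get_image(name): name is "scene" or "top" or "wrist"; returns (picture, depth): 480x640x3 uint8, red, green, blue; 480x640 float32, mm along the optical axis (not along the pixel's ray), 0 where there is no reading.
- ctrl.camera_info(name): a dict with "intrinsics" (3x3 intrinsics, pixels), "rvec" (rotation vector, rad) and "tvec" (3), from world to camera coordinates, as OpenCV has them. Camera axes: x right, y down, z forward; pixel columns grow to the right and rows downward; lengths in mm; the calibration is good to about 2 mm. A picture is of the moment at which its call begins: read the wrist's pose just before it. camera_info takes no time and is no camera call; for the wrist camera it gives the pose at the moment of the call.
- ctrl.finish_job(): hands the job in, once; it reports no verdict.
The state is a dict: "clock": time; "qpos": joint angles; "qd": joint speeds; "tau": joint torques, N m; "eef_pos": TCP position; "tool_rot": TCP orientation; "force": force on the tool from outside, world axes, zero at the start; "torque": the same for the moment, N m; "width": finger opening in mm.
Only numpy, scipy, OpenCV 4.12 (cv2) and the standard library are available. Lean on these libraries where they do the work, as an engineer would, in place of code of your own. Each camera call takes 0.05 s, during which the arm holds its last target.

## Task

The round bar on the tipping tray is still hot. Hold the red release bar up, slide the green catch box under the side of the tray where the yellow marker stands and let the release bar drop into the notch level with the marker; then push the stick of the remote console well over to that same side, hold it there for at least a second so that the bar rolls into the box, and let the stick spring back. Do not touch the bar or the tray with the robot, and leave the other things on the table where they are.

Things in the scene. Friction and masses are not known exactly. Their poses are not given: they have to be found in the camera images.
- tipper: Tipping station fixed to the table: grey base plate 270 x 400 x 8 mm, blue post at the back (138 mm high, x = 100 to 131 mm). Origin on the table under the tray's middle; x points away from the robot, y left along the slide (yaw up to 0.2 rad). A comb at x = -118 mm has notches at y = -108, -72, 72 and 108 mm and a long slot between -39 and 39 mm; tooth crests slope, so a pin let go over one slides into the nearest gap.
- carriage (a joint): Slide of the green open catch box (outside 175 x 120 x 45 mm, walls 5 mm, rim 66 mm above the table) along the station's y, in m: 0 = centred under the tray, plus = left, limits +-0.122. Starts in the long middle slot; teeth stop it there until the release bar is lifted clear. Friction 1 to 2 N and light damping.
- release (a joint): Lift of the red release bar with its locking pin, in m: 0 = down in a notch or the slot, limit 0.024. The pin clears the teeth above 0.018. Spring and weight pull it down with 6 to 8 N; let go, it drops and draws the carriage into the nearest notch (up to 18 mm along), with about 3 mm of play there.
- release_grip (a point): Grip point on the axis of the red release bar, which travels with the box: a level round bar 14 mm thick, 90 mm long, sticking out towards the robot along the station's -x. The point lies 43 mm from its free end, 165 mm in front of the box's centre, 109 mm above the table when down. Pinch it from above, fingers closing along the station's y; nothing else is near or below it.
- box_floor (a point): Middle of the catch box's inner floor, 26 mm above the table; inner size 165 x 110 mm. Axes as the station's.
- marker_yellow: Yellow plate 56 x 60 mm on a short stand, 120 mm high, standing behind the box's track 115 mm behind the tray's middle, at the left (y = +108 mm) or right (y = -108 mm) of the station: the drop side. Origin under its foot, 8 mm above the table, axes as the station's; the notch to use has the same station y.
- marker_plain: The same plate in grey on the other side; no meaning.
- tray (a joint): Tip of the aluminium tray (160 x 119 mm, shallow V with sides rising 10 degrees, axle along the station's x, 128 mm above the table) in rad: 0 = level, plus = left edge down. It is driven by the stick only: 1.2 times joint stick_side, with a lag of a few tenths of a second.
- hot_bar: Steel round bar 16 mm thick, 140 mm long, 0.23 kg, lying in the tray's V along the station's x. It rolls out over the edge once the tray tips beyond 0.2 rad. Must not be touched by the robot.
- bar_mid (a point): Middle of the round bar, on its axis.
- console: Remote console, grey box 120 x 120 x 51 mm with a joystick in the middle, fixed to the table, yawed up to 0.3 rad. Origin on the table under the stick; x away from the robot, y left.
- stick_knob (a point): Thickest part of the stick's black knob (32 mm thick, knob from 120 to 158 mm above the table when centred), 84 mm above the stick's pivot, which lies on the console's axis 58 mm above the table. The stem below the knob is 12 mm thick.
- stick_side (a joint): Sideways tilt of the stick in rad: 0 = upright, plus = to the console's left (+y), minus = right; limits +-0.45. Springs back to 0: about 4 N at the knob at 0.4 rad. Well over means beyond 0.22.
- stick_fore (a joint): Fore-and-aft tilt of the stick in rad, plus = away from the robot (+x); limits +-0.45, spring-centred, drives nothing.
- stub_plate: Bystander: tube stub on a plate, 104 x 101 x 57 mm, loose; origin under its middle.
- angle_offcut: Bystander: steel angle offcut 30 x 105 x 30 mm, loose; origin under its middle.
- mig_pliers: Bystander: pliers with red handles, 58 x 199 x 18 mm, loose; origin under their middle.
- tube_offcut: Bystander: square tube offcut 35 x 85 x 35 mm, loose; origin under its middle.
There are look-alikes about, which are no part of the job. Leave any pink look-alike of the hot_bar alone.

How it is judged (in metres and radians):
On the way, in this order (a step that is already met when the one before it is completed fails the run):
1. the catch box is locked in the notch at the yellow marker, the bar still on the tray (value of joint release below 0.004 m and y of box_floor in the frame of marker_yellow between -0.012 and 0.012 m and z of bar_mid in the frame of tipper above 0.12 m), for 0.2 s.
2. the stick is held well over (beyond 0.22 rad) to the marker's side for 0.9 s, the box locked (((y of marker_yellow in the frame of tipper above 0 m and value of joint stick_side above 0.22 rad) or (y of marker_yellow in the frame of tipper below 0 m and value of joint stick_side below -0.22 rad)) and value of joint release below 0.004 m and y of box_floor in the frame of marker_yellow between -0.012 and 0.012 m), for 0.9 s.
At the end, for the whole second after the job is handed in: The round bar lies at rest inside the catch box, the box is locked (release bar within 4 mm of fully down) in the notch at the yellow marker (within 12 mm), and the stick has sprung back upright (within 0.06 rad) with the tray level (within 0.08 rad) (x of bar_mid in the frame of box_floor between -0.085 and 0.085 m and y of bar_mid in the frame of box_floor between -0.056 and 0.056 m and z of bar_mid in the frame of box_floor between 0 and 0.022 m and value of joint release below 0.004 m and y of box_floor in the frame of marker_yellow between -0.012 and 0.012 m and value of joint stick_side between -0.06 and 0.06 rad and value of joint stick_fore between -0.06 and 0.06 rad and value of joint tray between -0.08 and 0.08 rad and linear speed of hot_bar below 0.03 m/s); the robot touches nothing.
It fails at once if the robot touches the hot bar (contact force between any of the fingers, the arm and hot_bar above 0.5 N).
It fails at once if the robot pushes the tray (contact force between any of the fingers, the arm and tray above 1 N).
It fails at once if the bar falls outside the box (z of bar_mid in the frame of tipper below 0.06 m and not (x of bar_mid in the frame of box_floor between -0.085 and 0.085 m and y of bar_mid in the frame of box_floor between -0.056 and 0.056 m)).
It fails at once if a bystander is moved by more than 30 mm (distance of any of stub_plate, angle_offcut, mig_pliers, tube_offcut from where it was at the start of the episode above 0.03 m).
It also fails if it takes over 58 s, if anything falls off the work surface, if the arm or the gripper's body presses on something with over 40 N, if the wrist force passes 120 N, or if a joint passes its speed limit or range.

## Working session

There is one attempt and no reset: what is moved stays moved. The work goes in short steps, Python scripts to look and compute and a tool call to move; the robot and the scene stay as the last step left them, time stands still between calls to the robot, and variables do not carry over. Pictures are saved under pics/ and viewed, and the job is handed in when it is done.

Besides the shell and the picture viewer there is one more tool, called in YAML: its name, and indented under it one key for each argument. step_arm: Moves the arm, as the interface text tells. Its arguments: {"type":"object","properties":{"deltas":{"type":"array"}},"required":["deltas"]}

```bash
mkdir -p pics; cat > h.py <<'E'
from cell import ctrl
import numpy as np, cv2
def cam(n):
    i=ctrl.camera_info(n);K=np.array(i["intrinsics"],float);R=cv2.Rodrigues(np.array(i["rvec"],float))[0];t=np.array(i["tvec"],float).ravel()
    return K,R,t
def shot(n,f):
    im,d=ctrl.get_image(n);cv2.imwrite("pics/"+f+".png",im[:,:,::-1]);np.savez("pics/"+f+".npz",im=im,d=d,**dict(zip("KRt",cam(n))));return im,d
def load(f):
    z=np.load("pics/"+f+".npz");return z["im"],z["d"],(z["K"],z["R"],z["t"])
def cloud(d,c):
    K,R,t=c;v,u=np.mgrid[:480,:640];p=np.stack([(u-K[0,2])/K[0,0]*d,(v-K[1,2])/K[1,1]*d,d],-1)
    return (p-t)@R
def onplane(u,v,z,c):
    K,R,t=c;r=R.T@np.linalg.inv(K)@np.array([u,v,1.]);o=-R.T@t;return o+r*(z-o[2])/r[2]
E
python3 - <<'E'
from h import *
s=ctrl.read_state();print(s,ctrl.finger_overhang)
for n in("scene","top"):
    shot(n,n+"0");K,R,t=cam(n);print(n,-R.T@t,K[0,0])
E
```

```text
{'clock': 0.0, 'qpos': array([ 1.16415241,  0.62935227,  0.03845096,  1.51835818, -0.02703907,
        0.99628497, -0.02002367]), 'qd': array([-5.77678123e-06,  2.37293669e-03,  6.56556208e-04,  2.49583925e-03,
        3.23607360e-05, -2.14100559e-03,  1.20931599e-03]), 'tau': array([-6.95745930e-04, -5.63395393e+01,  1.22630272e+00, -1.93442899e+01,
        1.11056969e-02,  1.06009954e-02, -1.29961961e-05]), 'eef_pos': array([ 217.11616277, -612.02920313,  238.38838141]), 'tool_rot': array([-3.13970775e+00, -2.46798247e-06,  3.40791922e-01]), 'force': array([ 0.34272856,  0.7969269 , -0.98407228]), 'torque': array([-0.00400352, -0.03465615, -0.03844429]), 'width': 85.37473317944294} 8.0
scene [ -33.99354285  987.90042303 1087.04390045] 503.3112808286993
top [ 376.02696991   -3.75903787 1668.4725849 ] 564.7681473873121
```

View pics/scene0.png

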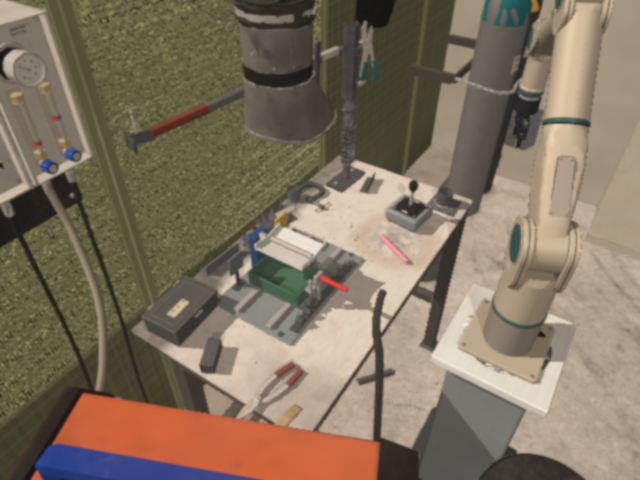

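View pics/top0.png

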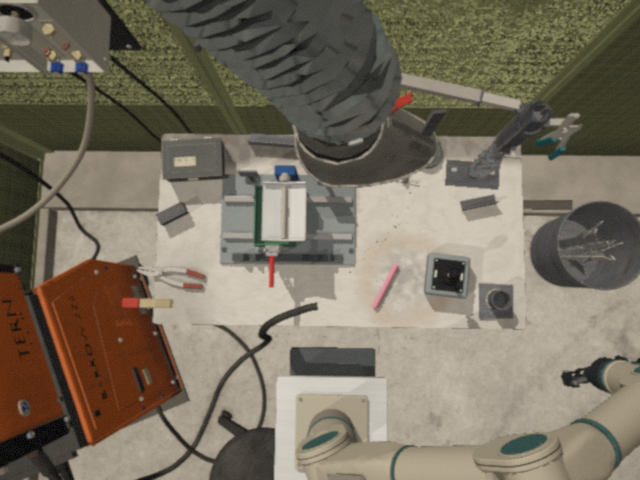

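```bash
python3 - <<'E'
from h import *
im,d,c=load("scene0");cv2.imwrite("pics/c1.png",cv2.resize(im[170:350,190:480,::-1],None,fx=2.7,fy=2.7,interpolation=2))
im,d,c=load("top0");cv2.imwrite("pics/c2.png",cv2.resize(im[140:330,150:420,::-1],None,fx=2.9,fy=2.9,interpolation=2))
cv2.imwrite("pics/c3.png",cv2.resize(im[180:330,380:580,::-1],None,fx=3.5,fy=3.5,interpolation=2))
E
```

```text
(no output)
```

View pics/c1.png

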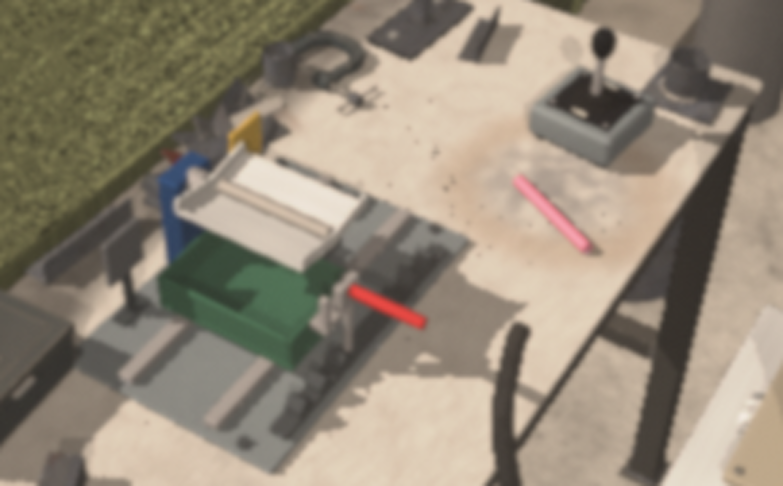

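View pics/c2.png

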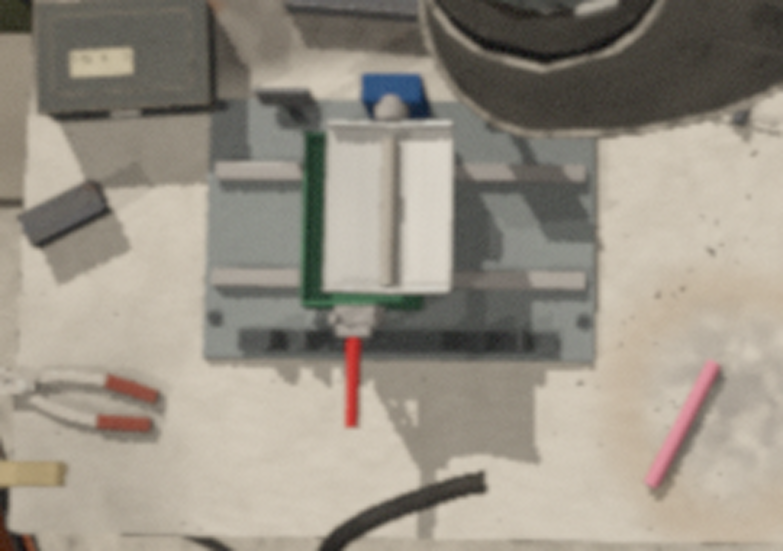

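View pics/c3.png

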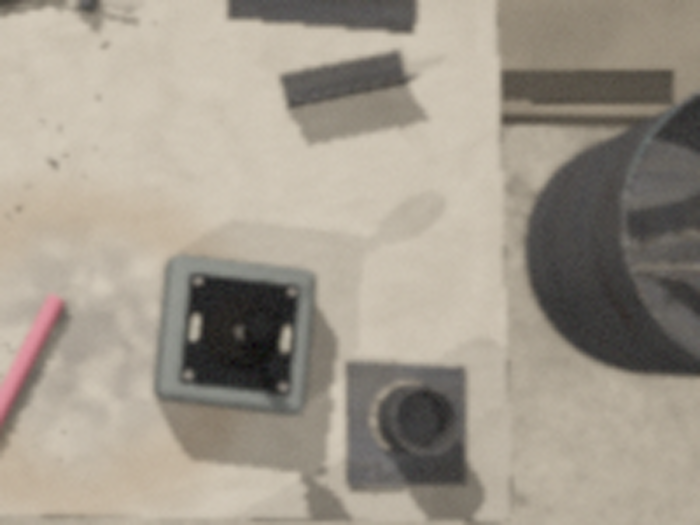

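```bash
python3 - <<'E'
from h import *
for n in("top0","scene0"):
    im,d,c=load(n);P=cloud(d,c);hsv=cv2.cvtColor(im,cv2.COLOR_RGB2HSV);h,s,v=[hsv[...,i].astype(int) for i in range(3)]
    tab=(P[...,0]>250)&(P[...,0]<950)&(abs(P[...,1])<650)&(d>0)
    def rep(nm,m):
        m=m&tab
        k,l,st,ce=cv2.connectedComponentsWithStats(m.astype(np.uint8))
        for i in range(1,k):
            if st[i,4]>25:
                q=P[l==i];print(n,nm,ce[i].round(),st[i,4],"min",q.min(0).round(),"max",q.max(0).round(),"med",np.median(q,0).round())
    rep("red",((h<6)|(h>174))&(s>170)&(P[...,2]>60)&(P[...,2]<160))
    rep("yellow",(h>15)&(h<28)&(s>130)&(P[...,2]>30)&(P[...,2]<200))
    rep("green",(h>60)&(h<90)&(s>90)&(P[...,2]>30)&(P[...,2]<100))
    rep("blue",(h>100)&(h<125)&(s>130)&(P[...,2]>60)&(P[...,2]<200))
    if n=="top0":
        for u,v_ in((310,307),(270,332),(400,190),(310,170),(330,150),(270,210),(283,212),(300,210),(386,287),(447,276),(498,300),(485,205),(390,175),(425,150)):print((u,v_),P[v_,u].round())
    rep("high",(P[...,2]>100)&(P[...,2]<175))
    rep("vhigh",(P[...,2]>175))
E
```

```text
top0 red [271. 269.] 73 min [407. 166. 107.] max [484. 175. 124.] med [457. 170. 116.]
top0 blue [286. 171.] 152 min [709. 107.  80.] max [735. 162. 150.] med [723. 128. 137.]
(310, 307) [348.  65.  38.]
(270, 332) [ 222.  275. -834.]
(400, 190) [ 699. -197.   -3.]
(310, 170) [655.  53. 445.]
(330, 150) [647.   7. 647.]
(270, 210) [612. 176. 136.]
(283, 212) [606. 139. 141.]
(300, 210) [612.  93. 139.]
(386, 287) [ 408. -153.   21.]
(447, 276) [ 440. -320.   69.]
(498, 300) [ 375. -481.    1.]
(485, 205) [ 651. -441.   29.]
(390, 175) [ 650. -126.  423.]
(425, 150) [ 710. -205.  418.]
top0 high [109.  97.] 49 min [927. 639. 100.] max [941. 649. 174.] med [931. 643. 136.]
top0 high [158.  97.] 44 min [926. 497. 100.] max [938. 507. 175.] med [932. 500. 135.]
top0 high [480. 168.] 182 min [ 717. -432.  101.] max [ 771. -387.  174.] med [ 728. -395.  139.]
top0 high [284. 207.] 2880 min [527.  77. 106.] max [741. 198. 157.] med [620. 136. 135.]
top0 high [247. 172.] 94 min [718. 216. 102.] max [727. 273. 134.] med [721. 244. 124.]
top0 high [271. 266.] 226 min [402. 153. 101.] max [510.
[... 1025 characters left out ...]
1.] max [941. 512. 174.] med [933. 508. 139.]
scene0 high [328. 281.] 233 min [403. 152. 100.] max [512. 191. 123.] med [466. 176. 114.]
scene0 high [ 61. 315.] 47 min [928. 643. 101.] max [939. 650. 175.] med [933. 647. 133.]
scene0 vhigh [ 41. 119.] 14354 min [711. 481. 176.] max [950. 650. 817.] med [867. 552. 643.]
scene0 vhigh [288.  74.] 15020 min [ 624. -509.  176.] max [950. 263. 769.] med [702.  49. 537.]
scene0 vhigh [531.  36.] 111 min [ 250. -628.  525.] max [ 270. -570.  637.] med [ 258. -593.  587.]
scene0 vhigh [134. 146.] 61 min [937. 312. 424.] max [950. 325. 458.] med [942. 320. 441.]
scene0 vhigh [ 51. 294.] 30 min [923. 645. 177.] max [932. 650. 250.] med [928. 648. 210.]
```

```bash
python3 - <<'E'
from h import *
im,d,c=load("top0")
f=lambda u,v,z:onplane(150+u/2.9,140+v/2.9,z,c).round(1)
a,b=f(205,358,8),f(595,362,8);print("plate front",a,b,np.linalg.norm(a-b),np.arctan2(-(a-b)[0],(a-b)[1]), "back left",f(212,100,8))
e=(b-a)/np.linalg.norm(b-a);print("mid front",(a+b)/2)
print("tray corners",f(328,123,150),f(452,123,150),f(450,292,140),f(325,290,140))
print("post",f(362,75,138),f(428,78,138),f(425,115,138))
print("plain top",f(262,92,120),f(310,96,120))
hsv=cv2.cvtColor(im,cv2.COLOR_RGB2HSV)
def red(n,zs):
    im,d,c=load(n);P=cloud(d,c);hsv=cv2.cvtColor(im,cv2.COLOR_RGB2HSV)
    m=((hsv[...,0]<6)|(hsv[...,0]>174))&(hsv[...,1]>150)&(P[...,2]>80)&(P[...,2]<160)&(P[...,0]<520)&(P[...,0]>350)&(P[...,1]>100)
    v,u=np.nonzero(m);q=np.array([onplane(x,y,109,c) for x,y in zip(u,v)])[:,:2]
    vx,vy,x0,y0=cv2.fitLine(q.astype(np.float32),cv2.DIST_HUBER,0,.01,.01).ravel();print(n,"red line",x0,y0,"yaw",np.arctan(vy/vx),"x range",np.percentile(q[:,0],[1,99]),"y at 443:",y0+vy/vx*(443-x0))
red("top0",0);red("scene0",0)
g=lambda u,v,z:onplane(380+u/3.5,180+v/3.5,z,c).round(1)
q=[g(170,255,51),g(314,265,51),g(300,412,51),g(157,398,51)];print("console",q,np.mean(q,0))
print("plate right stub",[g(348,365,5),g(466,365,5),g(466,485,5)])
for n in("top0","scene0"):
    im,d,c=load(n);P=cloud(d,c)
    m=(P[...,2]>128)&(P[...,2]<165)&(abs(P[...,0]-444)<40)&(abs(P[...,1]+325)<40);q=P[m];print(n,"knob",q.min(0).round(),q.max(0).round(),q.mean(0).round())
    v,u=np.nonzero(m);print(onplane(u.mean(),v.mean(),142,c))
E
```

```text
plate front [470.5 332.2   8. ] [471.8 -64.2   8. ] 396.40213167943483 0.0032795038835356297 back left [738.1 334.8   8. ]
mid front [471.15 134.     8.  ]
tray corners [686.1 194.9 150. ] [687.3  77.6 150. ] [528.  77. 140.] [528.4 194.6 140. ]
post [735.6 165.2 138. ] [733.3 102.  138. ] [697.3 104.1 138. ]
plain top [722.  263.7 120. ] [718.6 217.  120. ]
top0 red line 446.51608 171.47903 yaw 0.021948123 x range [404.59873411 484.52894663] y at 443: 171.40186
scene0 red line 448.16452 171.11523 yaw -0.037886877 x range [407.5590709  489.70120555] y at 443: 171.31099
console [array([ 506.4, -272.1,   51. ]), array([ 499.8, -389.1,   51. ]), array([ 380.6, -375.8,   51. ]), array([ 390.2, -260.7,   51. ])] [ 444.25  -324.425   51.   ]
plate right stub [array([ 420.2, -426.8,    5. ]), array([ 421.6, -524.5,    5. ]), array([ 322.9, -521.9,    5. ])]
top0 knob [ 430. -342.  128.] [ 459. -312.  164.] [ 443. -325.  152.]
[ 443.8359701  -327.35274758  142.        ]
scene0 knob [ 429. -337.  128.] [ 460. -308.  160.] [ 444. -318.  147.]
[ 446.75045265 -324.95237251  142.        ]
```

```bash
python3 - <<'E'
from h import *
for n in("top0","scene0"):
    im,d,c=load(n);P=cloud(d,c)
    m=(P[...,2]>50)&(d>0)&(P[...,0]>150)&(P[...,0]<900)&(P[...,1]>-900)&(P[...,1]<320)
    q=P[m];H={}
    for x,y,z in q:
        k=(int(x//75*75),int(y//75*75));H.setdefault(k,[]).append(z)
    print(n)
    for k in sorted(H):
        if len(H[k])>3: print(k,int(min(H[k])),int(max(H[k])),end="; ")
    print()
im,d,c=load("scene0")
print([onplane(u,v,30,c).round() for u,v in((378,295),(380,350))])
P=cloud(d,c)
for u,v in((281,205),(281,219),(274,221),(289,214)):
    K,R,t=c;r=R.T@np.linalg.inv(K)@np.array([u,v,1.]);o=-R.T@t;print("yel",(o+r*(722-o[0])/r[0]).round())
E
```

```text
top0
(150, -600) 246 665; (150, -525) 612 742; (150, -450) 670 792; (150, -375) 708 837; (150, -300) 704 840; (225, -675) 246 514; (225, -600) 325 648; (225, -525) 624 643; (300, -525) 51 62; (300, -450) 50 59; (375, -525) 50 62; (375, -450) 50 56; (375, -375) 50 163; (375, -300) 50 64; (375, 150) 104 122; (450, -450) 50 58; (450, -375) 50 164; (450, -300) 50 62; (450, 75) 50 105; (450, 150) 54 126; (525, 75) 51 154; (525, 150) 50 157; (525, 225) 50 74; (600, -225) 382 449; (600, -150) 387 785; (600, -75) 392 940; (600, 0) 403 1023; (600, 75) 119 1068; (600, 150) 51 149; (600, 225) 53 72; (675, -525) 361 573; (675, -450) 73 589; (675, -300) 376 405; (675, -225) 379 587; (675, -150) 450 852; (675, -75) 585 1000; (675, 0) 423 1079; (675, 75) 52 1109; (675, 150) 52 1105; (675, 225) 52 134; (750, -525) 364 559; (750, -450) 77 589; (750, -375) 474 510; (750, -300) 380 505; (750, -225) 381 499; (750, -150) 443 851; (750, -75) 846 977; (825, -300) 491 502; (825, -225) 465 499; (825, -150) 465 492; 
scene0
(150, -675) 330 543; (150, -600) 242 600; (150, -525) 590 695; (150, -450) 644 716; (1
[... 392 characters left out ...]
600, -150) 386 534; (600, -75) 391 756; (600, 0) 400 769; (600, 75) 124 765; (600, 150) 60 143; (600, 225) 50 72; (675, -525) 371 568; (675, -450) 50 588; (675, -225) 384 585; (675, -150) 457 531; (675, 0) 66 766; (675, 75) 51 766; (675, 150) 50 152; (675, 225) 50 129; (750, -525) 377 559; (750, -450) 56 589; (750, -375) 475 508; (750, -300) 476 544; (750, -225) 507 583; (750, -150) 50 75; (750, -75) 50 73; (750, 0) 50 739; (750, 75) 420 759; (825, -900) 412 527; (825, -225) 50 54; (825, -150) 50 59; (825, -75) 50 479; (825, 0) 50 477; (825, 75) 446 469; 
[array([355.,  75.,  30.]), array([261., 241.,  30.])]
yel [722.  30. 169.]
yel [722.  34. 118.]
yel [722.  68. 133.]
yel [722.  -8. 110.]
```

Red candidates in the top view are the release bar (271,269), the pliers' handles (185,275) and the pink look-alike (385,287). The one at (271,269) is right: the close crop shows it leaving the box, at z≈110. The yellow marker is at scene pixel (281,219), world y≈30, which is the right-hand side. The release bar is at y≈171, so it needs to move about 141 mm right.

step_arm:
  deltas:
    - [[1, 20, 30, 0, 0, 0, -0.034], [1, 22, 28, 0, 0, 0, -0.034], [1, 22, 28, 0, 0, 0, -0.034], [1, 22, 28, 0, 0, 0, -0.034], [1, 22, 28, 0, 0, 0, -0.034], [1, 22, 28, 0, 0, 0, -0.034], [1, 22, 28, 0, 0, 0, -0.034], [1, 22, 28, 0, 0, 0, -0.034], [1, 22, 28, 0, 0, 0, -0.034], [1, 22, 28, 0, 0, 0, -0.034]]

```text
clock: 0.93
eef_pos: [435.9, -328.9, 239.1]
tool_rot: [-3.141, 0.001, -0.001]
force: [-0.0, -0.3, 0.3]
width: 85.4
```

step_arm:
  deltas:
    - [[1, 2, 40, 0, 0, 0, 0], [1, 2, 40, 0, 0, 0, 0], [1, 2, 40, 0, 0, 0, 0], [1, 2, 40, 0, 0, 0, 0], [1, 0, 40, 0, 0, 0, 0], [1, 0, 40, 0, 0, 0, 0], [1, 0, 40, 0, 0, 0, 0], [1, 0, 40, 0, 0, 0, 0], [1, 0, 40, 0, 0, 0, 0], [1, 0, 40, 0, 0, 0, 0]]

```text
clock: 1.77
eef_pos: [442.7, 71.3, 239.3]
tool_rot: [3.141, 0.0, 0.001]
force: [0.1, 1.1, 0.6]
width: 85.8
```

step_arm:
  deltas:
    - [[1, 0, 34, -10, 0, 0, 0], [1, 0, 33, -15, 0, 0, 0], [1, 0, 33, -15, 0, 0, 0], [1, 0, 0, -20, 0, 0, 0], [1, 0, 0, 0, 0, 0, 0]]

```text
clock: 2.18
eef_pos: [440.7, 170.8, 176.4]
tool_rot: [3.14, 0.006, 0.006]
force: [-0.5, -1.1, -0.1]
width: 85.5
```

```bash
python3 - <<'E'
from h import *
shot("wrist","w1");s=ctrl.read_state();print(s["eef_pos"],s["qpos"].round(2))
im,d,c=load("w1");hsv=cv2.cvtColor(im,cv2.COLOR_RGB2HSV)
m=((hsv[...,0]<6)|(hsv[...,0]>174))&(hsv[...,1]>150)
k,l,st,ce=cv2.connectedComponentsWithStats(m.astype(np.uint8));i=1+st[1:,4].argmax()
v,u=np.nonzero(l==i);q=np.array([onplane(x,y,109,c) for x,y in zip(u[::5],v[::5])]);print(st[i],q.min(0),q.max(0),q.mean(0))
E
```

```text
[441.53645506 169.15449719 177.80497675] [-0.46  0.48  0.05  2.06 -0.04  0.61 -1.96]
[ 309  159   28  160 4045] [401.11231973 160.58762938 109.        ] [490.98981171 174.55963051 109.        ] [449.11409201 168.03712506 109.        ]
```

View pics/w1.png

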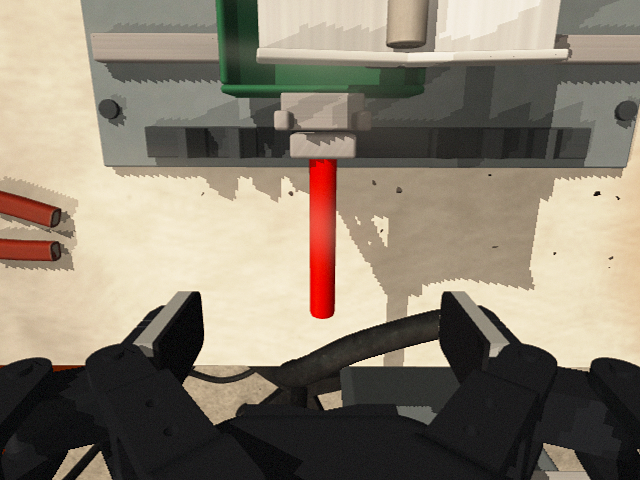

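The wrist view shows the red bar at (322,240), centred between the fingers, with its free end at x≈402. I'll descend and pinch it.

step_arm:
  deltas:
    - [[1, 3, 0, -26, 0, 0, 0], [1, 0, 0, -26, 0, 0, 0], [1, 0, 0, -26, 0, 0, 0], [1, 0, 0, 0, 0, 0, 0], [0, 0, 0, 0, 0, 0, 0], [0, 0, 0, 0, 0, 0, 0], [0, 0, 0, 0, 0, 0, 0], [0, 0, 0, 0, 0, 0, 0], [0, 0, 0, 0, 0, 0, 0], [0, 0, 0, 0, 0, 0, 0]]

```text
clock: 3.07
eef_pos: [446.7, 169.7, 102.2]
tool_rot: [-3.141, -0.002, 0.001]
force: [-1.5, -1.7, 9.2]
width: 12.4
```

step_arm:
  deltas:
    - [[0, 0, 0, 7, 0, 0, 0], [0, 0, 0, 7, 0, 0, 0], [0, 0, 0, 5, 0, 0, 0], [0, 0, 0, 2, 0, 0, 0], [0, 0, 0, 0, 0, 0, 0]]

```text
clock: 3.48
eef_pos: [446.8, 169.6, 122.9]
tool_rot: [-3.141, -0.001, 0.001]
force: [3.3, 0.4, -6.3]
width: 11.8
```

step_arm:
  deltas:
    - [[0, 0, -5, 1, 0, 0, 0], [0, 0, -8, 0, 0, 0, 0], [0, 0, -10, 0, 0, 0, 0], [0, 0, -10, 0, 0, 0, 0], [0, 0, -10, 0, 0, 0, 0], [0, 0, -10, 0, 0, 0, 0], [0, 0, -10, 0, 0, 0, 0], [0, 0, -10, 0, 0, 0, 0]]

```text
clock: 4.15
eef_pos: [446.9, 94.9, 123.4]
tool_rot: [-3.142, -0.001, 0.0]
force: [5.3, 2.1, -7.3]
width: 12.0
```

step_arm:
  deltas:
    - [[0, 0, -10, 0, 0, 0, 0], [0, 0, -10, 0, 0, 0, 0], [0, 0, -10, 0, 0, 0, 0], [0, 0, -10, 0, 0, 0, 0], [0, 0, -10, 0, 0, 0, 0], [0, 0, -10, 0, 0, 0, 0], [0, 0, -4, 0, 0, 0, 0], [0, 0, 0, 0, 0, 0, 0]]

```text
clock: 4.82
eef_pos: [447.1, 29.5, 123.5]
tool_rot: [3.14, -0.002, -0.002]
force: [5.7, -1.5, -7.8]
width: 12.0
```

```bash
python3 - <<'E'
from h import *
im,d=shot("wrist","w2");shot("scene","s2")
print(ctrl.read_state()["eef_pos"])
im,d,c=load("s2");cv2.imwrite("pics/s2c.png",cv2.resize(im[170:350,190:480,::-1],None,fx=2.7,fy=2.7,interpolation=2))
E
```

```text
[447.10016504  30.14801988 123.50388378]
```

View pics/w2.png

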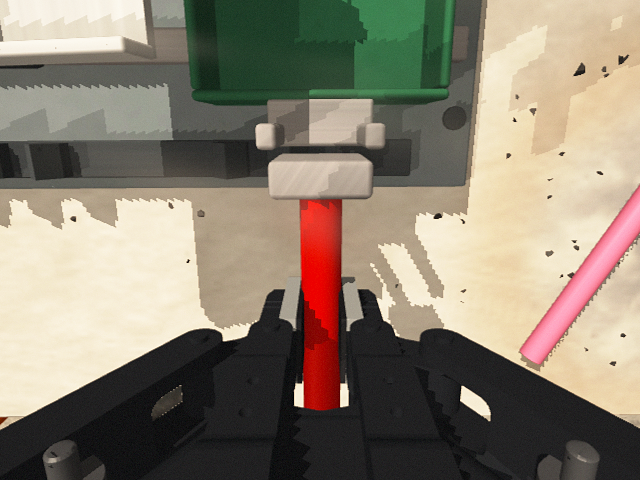

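View pics/s2c.png

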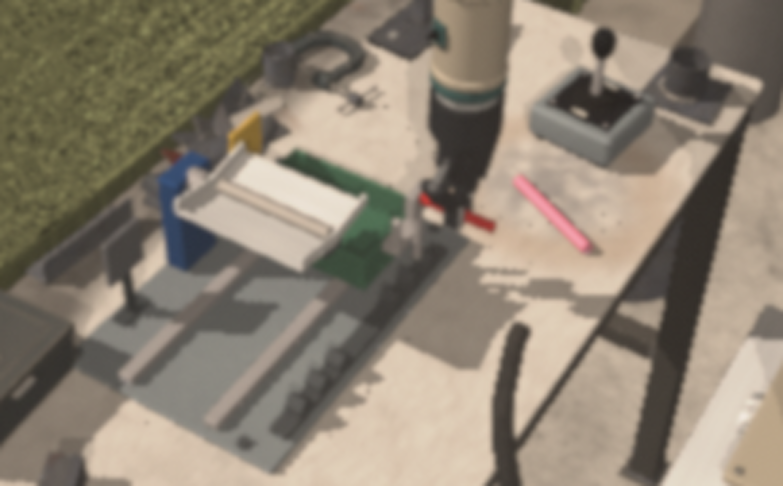

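The box has moved right: its rim runs from (185,95) to (455,95) in the wrist view, and the release bar is lined up with the yellow plate. I'll lower it and let go.

step_arm:
  deltas:
    - [[0, 0, 0, -7, 0, 0, 0], [0, 0, 0, -7, 0, 0, 0], [0, 0, 0, -6, 0, 0, 0], [0, 0, 0, 0, 0, 0, 0], [1, 0, 0, 0, 0, 0, 0], [1, 0, 0, 0, 0, 0, 0], [1, 0, 0, 0, 0, 0, 0], [1, 0, 0, 0, 0, 0, 0], [1, 0, 0, 0, 0, 0, 0], [1, 0, 0, 0, 0, 0, 0]]

```text
clock: 5.75
eef_pos: [445.9, 32.4, 103.3]
tool_rot: [3.142, 0.001, 0.001]
force: [0.8, -0.6, 0.6]
width: 82.5
```

step_arm:
  deltas:
    - [[1, 0, 0, 20, 0, 0, 0], [1, 0, 0, 40, 0, 0, 0], [1, 0, 0, 40, 0, 0, 0], [1, 0, 0, 0, 0, 0, 0]]

```text
clock: 6.08
eef_pos: [450.0, 32.8, 209.1]
tool_rot: [-3.14, -0.011, 0.001]
force: [1.1, -0.2, -0.2]
width: 85.1
```

```bash
python3 - <<'E'
from h import *
shot("wrist","w3");shot("top","t3");shot("scene","s3")
def red(n):
    im,d,c=load(n);P=cloud(d,c);hsv=cv2.cvtColor(im,cv2.COLOR_RGB2HSV)
    m=((hsv[...,0]<6)|(hsv[...,0]>174))&(hsv[...,1]>150)&(P[...,2]>80)&(P[...,2]<160)&(P[...,0]<520)&(P[...,0]>350)
    q=P[m];print(n,m.sum(),q.min(0).round(),q.max(0).round(),np.median(q,0).round(1))
    v,u=np.nonzero(m);q=np.array([onplane(x,y,109,c) for x,y in zip(u,v)]);print(q.mean(0))
for n in("w3","t3","s3"):red(n)
im,d,c=load("w3");P=cloud(d,c);hsv=cv2.cvtColor(im,cv2.COLOR_RGB2HSV)
m=(hsv[...,0]>60)&(hsv[...,0]<90)&(hsv[...,1]>90)&(P[...,2]>50)&(P[...,2]<80);q=P[m];print("rim",q.min(0),q.max(0))
im,d,c=load("s3");cv2.imwrite("pics/s3c.png",cv2.resize(im[170:350,190:480,::-1],None,fx=2.7,fy=2.7,interpolation=2))
E
```

```text
w3 2987 [403.  24. 107.] [490.  37. 117.] [449.5  30.7 113.9]
[447.43621593  30.46571695 109.        ]Traceback (most recent call last):
  File "<stdin>", line 8, in <module>
  File "<stdin>", line 6, in red
    return umr_minimum(a, axis, None, out, keepdims, initial, where)
ValueError: zero-size array to reduction operation minimum which has no identity
```

View pics/w3.png

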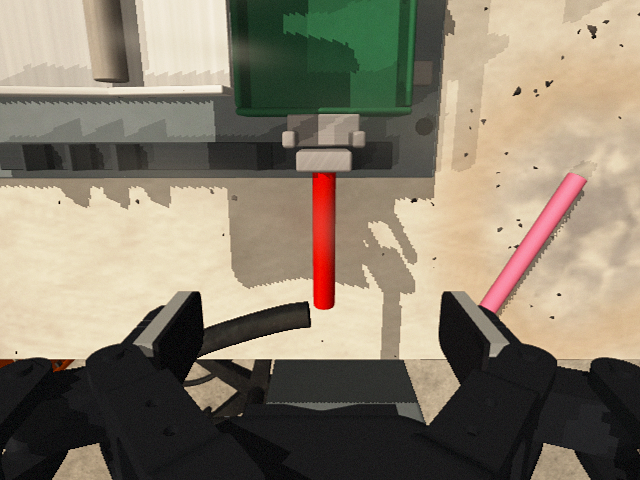

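The bar top reads z≈114–117, so the pin is down, and y≈30.5 matches the −108 notch. Next I'll shut the gripper and go to the left of the knob.

step_arm:
  deltas:
    - [[0, 0, -30, 0, 0, 0, -0.01], [0, 0, -38, 0, 0, 0, -0.01], [0, 0, -38, 0, 0, 0, -0.01], [0, 0, -38, 0, 0, 0, -0.01], [0, 0, -38, 0, 0, 0, -0.01], [0, 0, -38, 0, 0, 0, -0.01], [0, 0, -38, 0, 0, 0, -0.01], [0, 0, -33, 0, 0, 0, -0.017], [0, 0, 0, 0, 0, 0, 0]]

```text
clock: 6.98
eef_pos: [444.1, -266.5, 201.6]
tool_rot: [3.137, 0.002, -0.097]
force: [0.3, -0.7, 0.4]
width: 0.1
```

```bash
python3 - <<'E'
from h import *
shot("wrist","w4");shot("top","t4");print(ctrl.read_state()["eef_pos"])
for n in("w4","t4"):
    im,d,c=load(n);P=cloud(d,c)
    m=(d>0)&(P[...,2]>130)&(P[...,2]<165)&(abs(P[...,0]-444)<30)&(abs(P[...,1]+326)<30);q=P[m]
    if len(q):print(n,len(q),q.min(0).round(),q.max(0).round(),q.mean(0).round())
E
```

```text
[ 444.66747583 -259.4039577   201.42631885]
w4 3273 [ 434. -338.  133.] [ 464. -308.  160.] [ 451. -321.  154.]
```

View pics/w4.png

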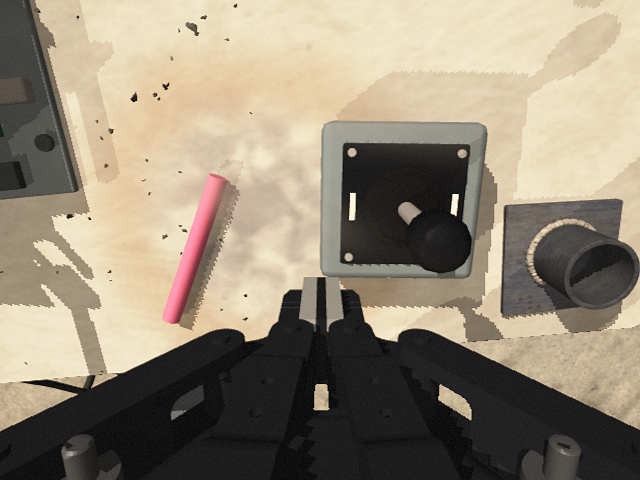

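View pics/t4.png

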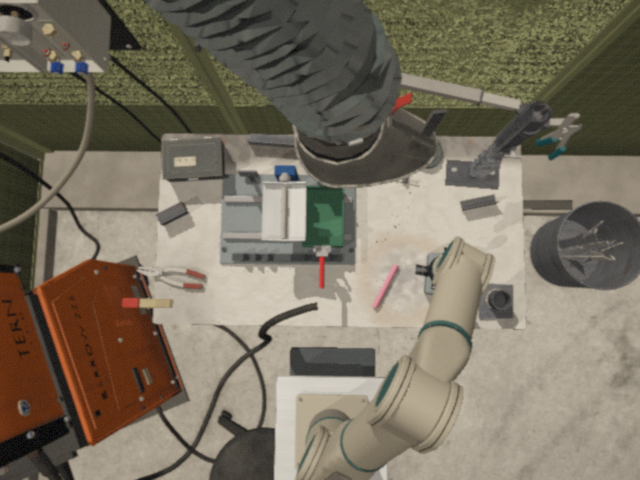

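step_arm:
  deltas:
    - [[0, 0, 0, -20, 0, 0, 0], [0, 0, 0, -25, 0, 0, 0], [0, 0, 0, -20, 0, 0, 0], [0, 0, 0, 0, 0, 0, 0]]

```text
clock: 7.42
eef_pos: [443.6, -254.9, 134.3]
tool_rot: [-3.137, 0.008, -0.083]
force: [-0.7, 1.2, 0.8]
width: 0.2
```

step_arm:
  deltas:
    - [[0, 0, -8, 0, 0, 0, 0], [0, -1, -8, 0, 0, 0, 0], [0, -1, -8, 0, 0, 0, 0], [0, 0, -6, 0, 0, 0, 0], [0, 0, 0, 0, 0, 0, 0]]

```text
clock: 7.83
eef_pos: [444.4, -291.3, 139.3]
tool_rot: [3.139, -0.002, -0.089]
force: [-0.6, 0.3, -1.2]
width: -0.0
```

```bash
python3 - <<'E'
from h import *
s=ctrl.read_state();shot("wrist","w5");print(s["eef_pos"],s["force"])
E
```

```text
[ 444.42393239 -291.30611539  139.31637414] [-0.63083299  0.31063959 -1.16320971]
```

View pics/w5.png

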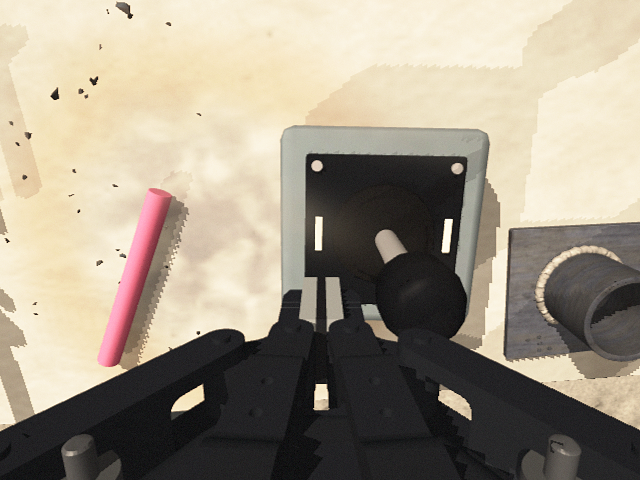

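The wrist view shows the shut fingers at (325,305) right next to the knob at (422,298), level fore and aft. I'll push right slowly.

step_arm:
  deltas:
    - [[0, 0, -4, -2, 0, 0, 0], [0, -1, -4, -1, 0, 0, 0], [0, 0, -4, 0, 0, 0, 0], [0, 0, -4, -1, 0, 0, 0], [0, -1, -4, 0, 0, 0, 0], [0, 0, -4, 0, 0, 0, 0]]

```text
clock: 8.38
eef_pos: [442.2, -312.5, 134.3]
tool_rot: [-3.141, 0.0, -0.086]
force: [-0.1, 2.2, 2.0]
width: -0.2
```

```bash
python3 - <<'E'
from h import *
s=ctrl.read_state();shot("wrist","w6");print(s["eef_pos"],s["force"])
E
```

```text
[ 442.17494406 -312.53206343  134.27236069] [-0.14803859  2.22710305  1.99970669]
```

View pics/w6.png

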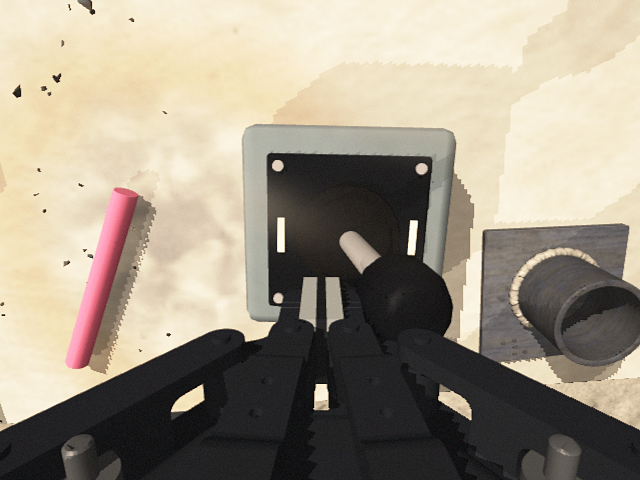

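The stick is tilting right and the knob isn't slipping, so I'll push further and hold.

step_arm:
  deltas:
    - [[0, 0, -5, -1, 0, 0, 0], [0, -1, -5, 0, 0, 0, 0], [0, 0, -3, 0, 0, 0, 0], [0, 0, 0, 0, 0, 0, 0], [0, 0, 0, 0, 0, 0, 0], [0, 0, 0, 0, 0, 0, 0], [0, 0, 0, 0, 0, 0, 0], [0, 0, 0, 0, 0, 0, 0], [0, 0, 0, 0, 0, 0, 0], [0, 0, 0, 0, 0, 0, 0]]

```text
clock: 9.27
eef_pos: [441.2, -325.3, 133.2]
tool_rot: [-3.141, 0.0, -0.086]
force: [0.1, 2.4, -2.0]
width: 0.2
```

```bash
python3 - <<'E'
from h import *
s=ctrl.read_state();shot("wrist","w7");shot("scene","s7");print(s["eef_pos"],s["force"])
im,d,c=load("s7");cv2.imwrite("pics/s7c.png",cv2.resize(im[170:350,190:480,::-1],None,fx=2.7,fy=2.7,interpolation=2))
E
```

```text
[ 441.24968167 -325.25480564  133.20018969] [ 0.11943159  2.43411173 -1.96659011]
```

View pics/s7c.png

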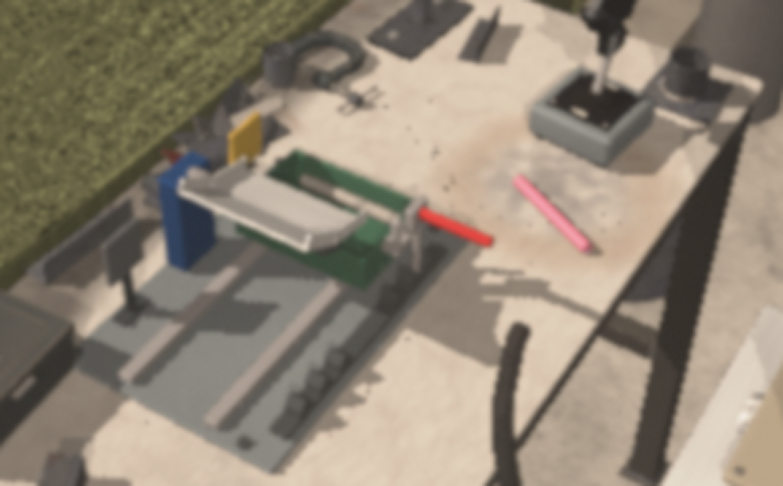

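View pics/w7.png

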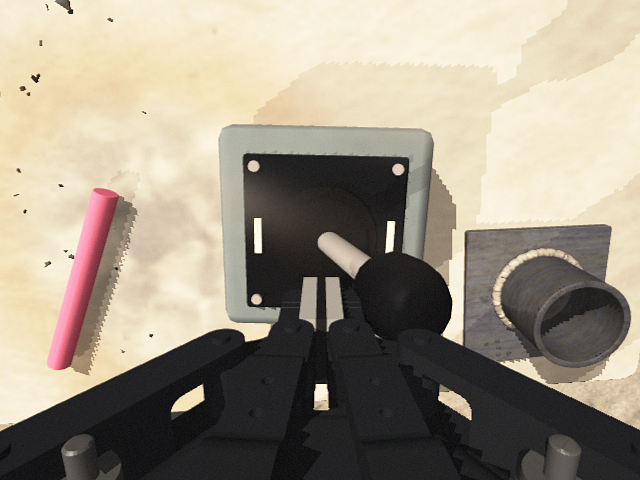

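The bar is already in the box, at about (345,195) in the crop. The push force of 2.4 N suggests the tilt may only be around 0.25 rad, so I'll go slightly further and hold longer for margin.

step_arm:
  deltas:
    - [[0, 0, -3, 0, 0, 0, 0], [0, 0, -2, 0, 0, 0, 0], [0, 0, 0, 0, 0, 0, 0], [0, 0, 0, 0, 0, 0, 0], [0, 0, 0, 0, 0, 0, 0], [0, 0, 0, 0, 0, 0, 0], [0, 0, 0, 0, 0, 0, 0], [0, 0, 0, 0, 0, 0, 0], [0, 0, 0, 0, 0, 0, 0], [0, 0, 0, 0, 0, 0, 0]]

```text
clock: 10.2
eef_pos: [441.3, -330.6, 133.4]
tool_rot: [3.142, -0.0, -0.086]
force: [0.8, 3.9, -0.4]
width: 0.1
```

step_arm:
  deltas:
    - [[0, 0, 0, 0, 0, 0, 0], [0, 0, 0, 0, 0, 0, 0], [0, 0, 0, 0, 0, 0, 0], [0, 0, 0, 0, 0, 0, 0], [0, 0, 0, 0, 0, 0, 0], [0, 0, 0, 0, 0, 0, 0]]

```text
clock: 10.7
eef_pos: [441.3, -330.7, 133.4]
tool_rot: [3.141, -0.0, -0.086]
force: [0.7, 3.9, -0.3]
width: -0.2
```

```bash
python3 - <<'E'
from h import *
s=ctrl.read_state();print(s["eef_pos"],s["force"])
im,d=shot("scene","s8");im,d,c=load("s8");P=cloud(d,c)
# tray tilt: fit plane to both halves
m=(P[...,0]>545)&(P[...,0]<670)&(P[...,1]>70)&(P[...,1]<205)&(P[...,2]>85)&(P[...,2]<200)
q=P[m]
for a,b in((70,128),(144,205)):
    r=q[(q[:,1]>a)&(q[:,1]<b)]
    if len(r)>20:
        A=np.c_[r[:,:2],np.ones(len(r))];k=np.linalg.lstsq(A,r[:,2],rcond=None)[0];print(len(r),"slope y rad",np.arctan(k[1]))
m=(d>0)&(P[...,2]>125)&(P[...,2]<160)&(abs(P[...,0]-444)<30)&(P[...,1]<-335)&(P[...,1]>-400);q=P[m];print(len(q),q.min(0) if len(q) else 0,q.max(0) if len(q) else 0)
E
```

```text
[ 441.30957654 -330.66897578  133.35101848] [ 0.74393687  3.94399562 -0.29193275]
321 slope y rad 0.3120272448901305
223 slope y rad 0.6725764347078708
23 [ 429.3787182  -374.73875604  125.87412497] [ 437.4516725  -343.46102374  148.37565122]
```

The tray tilt averages about 0.49 rad, so the stick is at about 0.41 rad to the right, and it has been held well over 1 s. I'll ease back and retreat.

step_arm:
  deltas:
    - [[0, 0, 8, 0, 0, 0, 0], [0, 1, 8, 0, 0, 0, 0], [0, 1, 8, 0, 0, 0, 0], [0, 0, 8, 0, 0, 0, 0], [0, 1, 10, 0, 0, 0, 0], [0, 1, 12, 0, 0, 0, 0], [0, 0, 12, 0, 0, 0, 0], [0, 0, 0, 30, 0, 0, 0], [0, 0, 0, 35, 0, 0, 0], [0, 0, 0, 35, 0, 0, 0]]

```text
clock: 11.58
eef_pos: [444.7, -262.9, 233.9]
tool_rot: [-3.141, 0.002, -0.085]
force: [1.0, -1.3, -0.9]
width: -0.0
```

step_arm:
  deltas:
    - [[0, 0, 0, 10, 0, 0, 0], [0, 0, 0, 0, 0, 0, 0], [0, 0, 0, 0, 0, 0, 0], [0, 0, 0, 0, 0, 0, 0], [0, 0, 0, 0, 0, 0, 0], [0, 0, 0, 0, 0, 0, 0], [0, 0, 0, 0, 0, 0, 0], [0, 0, 0, 0, 0, 0, 0]]

```text
clock: 12.25
eef_pos: [445.0, -264.5, 242.6]
tool_rot: [-3.141, 0.001, -0.086]
force: [0.4, 0.1, 0.7]
width: -0.2
```

```bash
python3 - <<'E'
from h import *
s=ctrl.read_state();print(s["clock"],s["eef_pos"],s["force"])
im,d=shot("scene","s9");im,d,c=load("s9");P=cloud(d,c);shot("top","t9")
cv2.imwrite("pics/s9c.png",cv2.resize(im[170:350,190:480,::-1],None,fx=2.7,fy=2.7,interpolation=2))
it=load("t9")[0];cv2.imwrite("pics/t9c.png",cv2.resize(it[140:330,150:420,::-1],None,fx=2.9,fy=2.9,interpolation=2))
q=P[(P[...,0]>545)&(P[...,0]<670)&(P[...,1]>70)&(P[...,1]<205)&(P[...,2]>110)&(P[...,2]<200)]
A=np.c_[q[:,:2],np.ones(len(q))];print("tray slope",np.linalg.lstsq(A,q[:,2],rcond=None)[0][1])
m=(d>0)&(P[...,2]>128)&(P[...,2]<165)&(abs(P[...,0]-444)<40)&(abs(P[...,1]+325)<35);q=P[m];print("knob",len(q),q.min(0).round(),q.max(0).round(),q.mean(0).round())
hsv=cv2.cvtColor(im,cv2.COLOR_RGB2HSV)
m=((hsv[...,0]<6)|(hsv[...,0]>174))&(hsv[...,1]>150)&(P[...,2]>80)&(P[...,2]<160)&(P[...,0]<520)&(P[...,0]>350);print("red",np.median(P[m],0))
E
```

```text
12.25 [ 444.96169905 -264.51108031  242.61246493] [0.37818773 0.09788662 0.65160117]
tray slope 0.007410538411811163
knob 87 [ 430. -337.  128.] [ 462. -304.  161.] [ 444. -318.  147.]
red [445.54367596  36.82359623 113.34413217]
```

View pics/s9c.png

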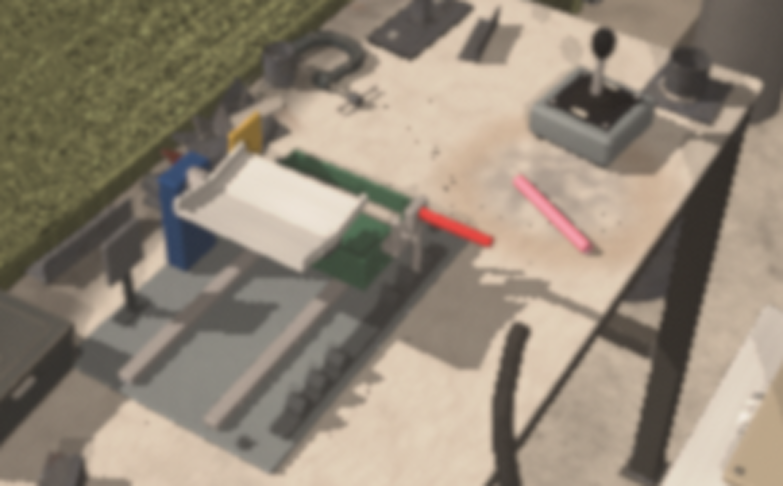

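View pics/t9c.png

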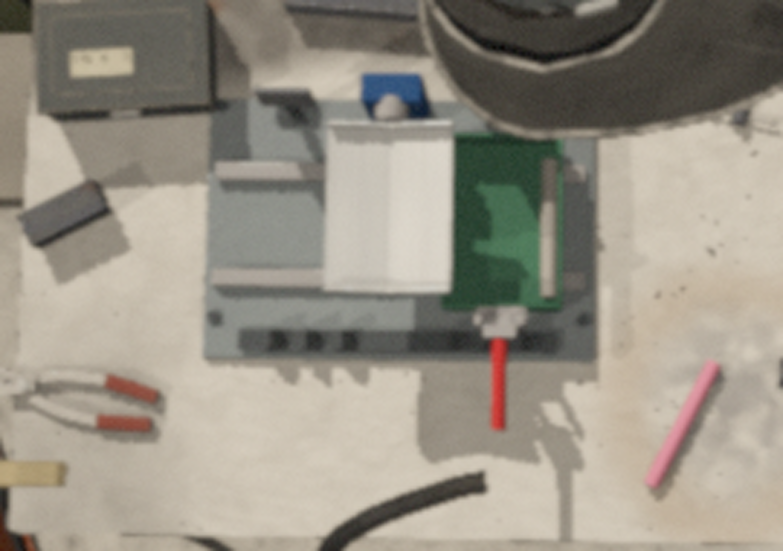

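```bash
python3 - <<'E'
from h import *
im,d,c=load("t9");P=cloud(d,c)
for v in(200,210,220,230,238):print([P[v,u].round().tolist() for u in(337,338,339,340,343)])
a=load("top0")[0].astype(int);b=im.astype(int)
E
```

```text
[[660.0, -9.0, 32.0], [659.0, -11.0, 40.0], [658.0, -14.0, 41.0], [659.0, -17.0, 37.0], [653.0, -26.0, 73.0]]
[[630.0, -9.0, 35.0], [628.0, -12.0, 47.0], [628.0, -15.0, 45.0], [629.0, -18.0, 40.0], [626.0, -26.0, 60.0]]
[[599.0, -9.0, 42.0], [599.0, -12.0, 46.0], [599.0, -15.0, 41.0], [601.0, -18.0, 32.0], [596.0, -26.0, 66.0]]
[[570.0, -10.0, 45.0], [570.0, -12.0, 42.0], [571.0, -15.0, 37.0], [570.0, -18.0, 39.0], [567.0, -27.0, 68.0]]
[[547.0, -10.0, 40.0], [547.0, -13.0, 44.0], [548.0, -16.0, 34.0], [547.0, -19.0, 40.0], [544.0, -27.0, 67.0]]
```

The bar lies on the box floor: its top is at z≈42–45 and its length spans x≈543–665. The stick is upright, the tray level and the gripper clear.

```bash
python3 -c "
from cell import ctrl
print(ctrl.finish_job())"
```

```text
the job is handed in; nothing more can be done
None
```

The job is handed in after about 12 s on the robot's clock, and the round bar is lying in the catch box; the interface gave no verdict. I lifted the red release bar and slid the box right to the yellow marker. I let the pin drop into the notch there, then pushed the stick right with shut fingers, held it and backed off.

What the last checks showed:
- **Box:** the release bar is down (top at z≈113–114 mm) and sits at y≈30 mm, which matches the −108 mm notch. The scene camera put it at y≈37 mm. That camera also read about 5 mm further left at the start, so I took this as its offset.
- **Stick hold:** the tray tilt averaged about 0.49 rad, so the stick was at about 0.41 rad. I did not measure the tilt directly in the first part of the hold, where the force was only 2.4 N. I pushed 5 mm further and held more than another second.
- **Bar:** it is flat on the box floor against the right-hand wall, with its top at z≈42–45 mm.
- **Release:** the stick is upright again, the tray is level (slope 0.007) and the gripper is clear.
- **Bystanders:** the ones in view look unmoved in the last pictures. I judged this by eye and did not measure it.

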